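# Copy a lantern slide with the two-step release

### The arm

A 7-joint arm with a two-finger parallel gripper is mounted at the origin on the work surface. World frame = base frame: x ahead of the robot, y to its left, z up, the work surface at z = 0. Lengths are in m, angles in rad, forces in N, time in s.
With the tool pointing down it reaches from about 0.425 to 0.875 m from the base axis. Payload 4.7 kg.
Tool frame: the origin (TCP) lies between the finger pads; the fingertips stand 14 mm ahead of it and the grasp point (between the pads) lies 5 mm behind it; x points along the fingers, y is the direction in which the jaws open and shut, and the axes are right-handed (so a half turn about x gives the same grasp; the last joint's range is limited). The gripper opens to 87 mm and grips with 3 to 60 N. Pads are 19 mm wide; open, the fingers measure 117 mm over their backs; the gripper's body (75 mm by 190 mm) begins 51 mm behind the grasp point.
Start: joints at [1.289, 0.321, -0.07, 1.45, 0.023, 1.371, -0.057], TCP at [0.189, -0.622, 0.237] pointing down, gripper open.
Joint ranges: [-2.86, 2.86], [-0.3, 2.09], [-1.38, 1.24], [0.06, 2.45], [-1.56, 4.7], [0.09, 2.05], [-2.69, 2.69]. Speed limits (rad/s): [2.57, 2.57, 3.14, 3.14, 3.14, 3.14, 3.14].

### API

Orientations are given as a rotation vector (axis times angle).
In Python, from rig import get_state, grab_frame, calibration, close_job, look_for, masks_of, pinpoint gives the robot as it stands.
- The arm moves only by the tool send_rows, never from a script. Its argument "deltas" is a list of rows, each an object of numbers: "dx", "dy", "dz": the shift along the tool's x, y, z in mm; "roll": the turn about the tool's x in degrees. A call has 1 to 20 rows; each row shifts and turns the commanded pose from where the row before left it, along the tool's axes as they then stand; what a row does not reach is not made up. A row lasts 1/10 s, in which the tool goes at most 50 mm and 8.59 degrees, less where a joint would pass 70% of its speed; a pose out of reach is approached as far as the arm can. A call is refused whole if a number of a shift passes 50 or a number of a turn 8.59, either way. A call with a gripper value outside its range is refused whole. "grip" is the closure, from -1 (fully open) to 1 (shut), set as the call begins (left out, the last holds). The fingers move at their own pace and stop on an object; "force" is the grip in N (left out, the last holds). Time passes only in rows, so rows that do not move let the fingers close. It gives the time, the measured TCP pose, the force and the opening at its end, in the units of the state.
- get_state(): the state, without advancing time (a new reading comes with each control period).
- grab_frame(name): name is "side" or "top" or "wrist"; returns (picture, depth): 384x512x3 uint8, red, green, blue; 384x512 float32, m along the optical axis (not along the pixel's ray), 0 where there is no reading.
- calibration(name): a dict with "fovy" (degrees; the focal length in pixels is half the picture's height over the tangent of half this angle, whatever the lens; pixels are square), "cx", "cy" (the principal point, pixels), "xyz" and "orientation" of the camera in the world; the wrist camera has in their place "tool_from_camera" (4x4, takes a point from camera to tool coordinates, whose origin is the TCP and whose axes are the tool frame's). Camera axes: x right, y down, z forward; pixel columns grow to the right and rows downward; lengths in m; the calibration is good to about 2 mm. A picture is of the moment at which its call begins: read the wrist's pose just before it. calibration takes no time and is no camera call.
- close_job(): hands the job in, once; it reports no verdict.
Trained networks look in the newest picture that a camera, given by its name, has taken for a name from the list of things; names that differ only in an ending like _2 or _b are one class to them, and where a whole thing is asked for, a point or a joint stands for the part that bears it (a point fixed in the world has none). Each returns a list of dicts, best first, with "conf" (0 to 1); they miss things now and then, are a little off and sometimes report something else, mostly with a low value. They report only what shows in the picture. A call takes as long as a camera call.
- look_for(camera, thing): "bbox" ([left, top, right, bottom] in pixels, round what is visible of it).
- masks_of(camera, thing): "pixels" (384x512 bool, what is visible of it) and "bbox" ([left, top, right, bottom] in pixels, round what is visible of it).
- pinpoint(camera, thing): "point" ([column, row] in pixels: a listed point, or the origin of a listed thing).
The state is a dict: "clock": time; "joint_pos": joint angles; "qvel": joint speeds; "joint_efforts": joint torques, N m; "tool_pos": TCP position; "orientation": TCP orientation; "force": force on the tool from outside, world axes, zero at the start; "wrist_torque": the same for the moment, N m; "grip_width": finger opening in m.
Only numpy, scipy, OpenCV 4.12 (cv2) and the standard library are available. Lean on these libraries where they do the work, as an engineer would, in place of code of your own. Each camera call takes 0.05 s, during which the arm holds its last target.

### The job

Photograph the lantern slide that stands between the light panel and the camera: first push it down fully home in its spring clips, gently as it is glass. Then press the plunger of the two-step release down to its soft first stop and keep it there for about a second while the camera focuses, and from there press on through to the firm second stop, hold a moment, and let the plunger rise fully again under control instead of letting it snap up. Do not knock the camera or the light panel, and leave the other slide and everything else on the shelf where they are.

Things in the scene. Friction and masses are not known exactly. Their poses are not given: they have to be found in the camera images.
- slide_top (a point): slide to be copied, its top: square glass lantern slide with black taped edges, 83 x 83 x 4 mm, upright in the spring clips of the copying bench between light panel and camera. Origin: middle of its top edge; x along that edge, y its thickness, towards the panel, z up. It only slides up and down: the clips drag with about 5 N, and home is a hard ledge. Over 20 N may crack it.
- slide (a joint): how far that slide stands proud of home, m: starts at 0.008 to 0.018; 0 = fully home on its ledge, its top edge then 154.5 mm above the table surface
- thumb_top (a point): flat steel thumb-piece, 26 mm across, 7 mm thick, on the plunger (8 mm rod) of the two-step release: a black ribbed upright grip on a round weighted foot 90 mm across, fixed to the shelf. Origin: centre of its top face, 134 mm above the table surface at rest; z up, pressed straight down
- plunger (a joint): plunger travel, m: 0 = fully up, grows downwards. A soft spring (1.5 to 2.6 N) yields to the first stop, met 4 to 12 mm down (set by an inner collar, not visible). That stop bears up to about 9 N; then a stiffer spring yields 5 mm more to the hard second stop, reached at about 15 N, 9 to 17 mm down. Not to be pressed with over 25 N; it must not rise faster than about 0.15 m/s
- camera: black camera and lens on the bench's rail, 130 mm wide, top 186 mm above the table surface, lens towards the slide and 180 mm from it. Fixed; origin on the shelf board below the lens front; lens axis along y, camera body 86 to 134 mm to -y. Not to be knocked
- panel: white light panel, 104 x 14 x 100 mm, on the bench's rail, 72 mm from the slide, its top 163 mm above the table surface. Fixed; origin on the shelf board under the middle of its lit face. Not to be knocked
- slide2: another such slide, 83 x 83 x 4 mm, upright in a spring-clip stand of its own away from the bench; origin at the middle of its top edge. To be left alone
- lens: brass projection lens with bevelled glass on top, 78 mm across and 87 mm high, standing upright; origin at the centre of its underside. Bystander
- tin: painted tin slide box 114 x 224 x 112 mm; origin at the centre of its underside. Bystander
- shade: aluminium conical lamp shade, 150 mm across and 123 mm high, mouth down; origin at the centre of its underside. Bystander
- lensboard: mahogany lens board 120 x 120 x 10 mm with a brass ring, lying flat; origin at the centre of its underside. Bystander
- brush: dusting brush 140 mm long lying on the shelf; origin on its underside. Bystander
- loupe: black loupe 48 mm across and 46 mm high, standing; origin at the centre of its underside. Bystander

How it is judged:
On the way, in this order (a step that is already met when the one before it is completed fails the run):
1. the slide before the camera is pushed fully home in its clips (value of joint slide below 0.001 m), for 0.2 s.
2. with the slide home, the plunger rests on its first stop (pressed with 3.5 to 9.5 N, at least 3.5 mm down) for 0.6 s (contact force between anything else and plunger_c0 between 3.5 and 9.5 N and value of joint plunger above 0.0035 m and value of joint slide below 0.001 m), for 0.6 s.
3. the plunger is then pressed on to its second stop (14 N or more) (contact force between anything else and plunger_c0 above 14 N and value of joint plunger above 0.0075 m), for 0.1 s.
At the end, for the whole second after the job is handed in: the slide before the camera is home in its clips to within 1 mm, and the plunger of the release is fully up again to within 1 mm (value of joint each of slide, plunger below 0.001 m); the robot touches nothing.
It fails at once if the slide to be copied is pressed with more than 20 N (contact force between anything else and slide above 20 N).
It fails at once if the plunger is pressed with more than 25 N (contact force between anything else and plunger_c0 above 25 N).
It fails at once if the plunger snaps up (faster than 0.15 m/s) (velocity of joint plunger below -0.15 m/s).
It fails at once if the camera or the light panel is knocked (over 4 N) (contact force between anything else and camera above 4 N or contact force between anything else and panel above 4 N).
It fails at once if a bystander is moved more than 10 mm, or the other slide is touched with over 1 N (distance of any of lens, tin, shade, lensboard, brush, loupe from where it was at the start of the episode above 0.01 m or contact force between anything else and slide2 above 1 N).
It also fails if it takes over 67 s, if anything falls off the work surface, if the arm or the gripper's body presses on something with over 40 N, if the wrist force passes 120 N, or if a joint passes its speed limit or range.

## Working session

There is one attempt and no reset: what is moved stays moved. The work goes in short steps, Python scripts to look and compute and a tool call to move; the robot and the scene stay as the last step left them, time stands still between calls to the robot, and variables do not carry over. Pictures are saved under pics/ and viewed, and the job is handed in when it is done.

Besides the shell and the picture viewer there is one more tool, called after "Emit:" as name([rows], argument=value, ...), one row to a line, values as JSON. send_rows: Moves the arm, as the interface text tells. Its arguments: {"type":"object","properties":{"deltas":{"type":"array","items":{"type":"object","properties":{"dx":{"type":"number"},"dy":{"type":"number"},"dz":{"type":"number"},"roll":{"type":"number"}}}},"grip":{"type":"number"},"force":{"type":"number"}},"required":["deltas"]}

```bash
mkdir -p pics
cat > h.py <<'E'
import numpy as np,cv2
from rig import *
from scipy.spatial.transform import Rotation as R
def cam(name):
    c=calibration(name); f=192/np.tan(np.radians(c['fovy'])/2)
    if 'xyz' in c:
        T=np.eye(4);T[:3,:3]=R.from_rotvec(c['orientation']).as_matrix() if len(np.shape(c['orientation']))==1 else c['orientation'];T[:3,3]=c['xyz']
    else:
        s=get_state();W=np.eye(4);W[:3,:3]=R.from_rotvec(s['orientation']).as_matrix();W[:3,3]=s['tool_pos'];T=W@np.array(c['tool_from_camera'])
    return T,f,c['cx'],c['cy']
def ptz(C,u,v,z):
    T,f,cx,cy=C; d=T[:3,:3]@np.array([(u-cx)/f,(v-cy)/f,1.]); o=T[:3,3]; return o+d*(z-o[2])/d[2]
def ptd(C,u,v,d):
    T,f,cx,cy=C; return T[:3,:3]@(np.array([(u-cx)/f,(v-cy)/f,1.])*d)+T[:3,3]
def proj(C,p):
    T,f,cx,cy=C; q=T[:3,:3].T@(np.array(p)-T[:3,3]); return f*q[0]/q[2]+cx,f*q[1]/q[2]+cy
E
python3 - <<'E'
from h import *
s=get_state();print(s)
for n in ('top','side','wrist'):
    C=cam(n);p,d=grab_frame(n);cv2.imwrite(f'pics/{n}0.png',p[:,:,::-1]);np.save(f'{n}d.npy',d)
    print(n,np.round(C[0],3).tolist(),C[1:])
    for t in ('slide_top','thumb_top','camera','panel','slide2'):
        for r in pinpoint(n,t)[:2]:
            print(n,t,r['conf'],r['point'],d[int(min(383,max(0,r['point'][1]))),int(min(511,max(0,r['point'][0])))])
E
```

```text
{'clock': 0.0, 'joint_pos': array([ 1.2890827 ,  0.32181811, -0.07010433,  1.45166602,  0.02258496,
        1.37079117, -0.05691179]), 'qvel': array([ 0.00062404, -0.00215609,  0.00137924, -0.00026925,  0.00024221,
        0.00090751, -0.00130618]), 'joint_efforts': array([ 1.29491771e-03, -4.91288567e+01, -4.03579753e-01, -3.12533927e+01,
       -6.40462409e-02,  4.38146282e-02,  1.72934147e-04]), 'tool_pos': array([ 0.18930475, -0.62127677,  0.23546932]), 'orientation': array([ 2.06278826,  0.30937801, -2.06352914]), 'force': array([-0.17054829,  0.05745299, -0.08130209]), 'wrist_torque': array([ 0.01936457,  0.0169238 , -0.01142696]), 'grip_width': 0.08703143147858221}
top [[-0.005, -0.991, 0.135, 0.41], [-1.0, 0.006, 0.009, 0.008], [-0.01, -0.135, -0.991, 1.377], [0.0, 0.0, 0.0, 1.0]] (np.float64(394.35330082613535), 254.45627307463454, 193.2409302950017)
top slide_top 0.59 [274.3, 168.5] 1.2856693
top thumb_top 0.46 [248.8, 240.4] 1.2331513
top camera 0.61 [320.7, 176.6] 1.3413267
top panel 0.72 [251.7, 177.6] 1.23118
top slide2 0.44 [165.7, 159.6] 1.2610701
side [[-0.808, -0.339, 0.482, -0.173], [-0.589, 0.434, -0.682, 1.071], [0.022, -0.835, -0.55, 0.953], [0.0, 0.0, 0.0, 1.0]] (np.float64(480.9485441292994), 259.7461036515832, 195.19896354905913)
side slide_top 0.59 [250.6, 159.7] 1.9193919
side thumb_top 0.47 [293.4, 204.4] 1.4503285
side thumb_top 0.23 [183.6, 219.5] 1.5388129
side camera 0.52 [292.4, 205.9] 1.4465816
side panel 0.65 [233.9, 207.1] 1.5903707
side slide2 0.67 [171.0, 215.6] 1.3769451
side slide2 0.47 [295.8, 204.0] 1.4553976
wrist [[0.291, -0.926, -0.242, 0.256], [-0.957, -0.281, -0.074, -0.603], [0.001, 0.253, -0.967, 0.384], [0.0, 0.0, 0.0, 1.0]] (np.float64(324.8415500114132), 257.54997142520284, 185.78312368431457)
```

View pics/top0.png

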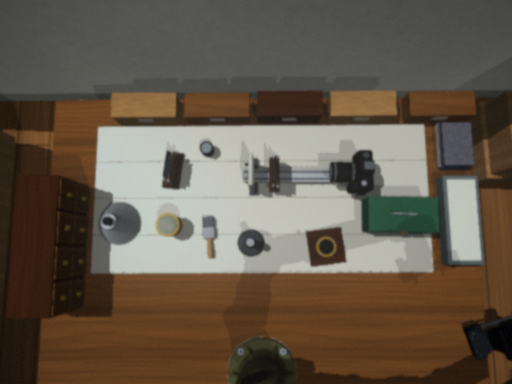

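View pics/side0.png

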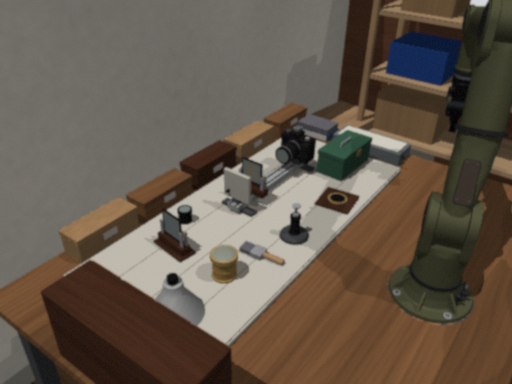

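View pics/wrist0.png

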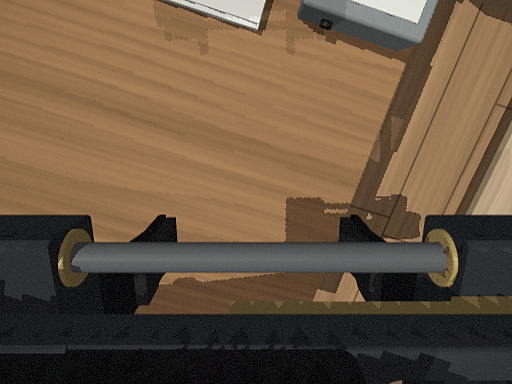

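Run:
```python
from h import *
for n,(a,b,c,d) in {'top':(225,140,385,260),'side':(215,140,325,250)}.items():
    p=cv2.imread(f'pics/{n}0.png')[b:d,a:c]
    cv2.imwrite(f'pics/{n}z.png',cv2.resize(p,None,fx=5,fy=5,interpolation=cv2.INTER_CUBIC))
C=cam('top');S=cam('side')
D=np.load('topd.npy')
print('thumb',ptz(C,248.8,240.4,.134),ptz(S,293.4,204.4,.134))
print('slide',ptz(C,274.3,168.5,.167),ptz(S,250.6,159.7,.167))
print('slide2',ptz(C,165.7,159.6,.167))
# height map of world pts over the bench
vv,uu=np.mgrid[150:260,235:380]
q=np.stack([(uu-C[2])/C[1],(vv-C[3])/C[1],np.ones(uu.shape)],-1)*D[150:260,235:380,None]
P=q@C[0][:3,:3].T+C[0][:3,3]
np.save('P.npy',P)
np.set_printoptions(linewidth=250)
print((P[5:50:1,5:50:1,2]*1000).astype(int)[:, :])
```

```text
thumb [0.43122005 0.03790939 0.134     ] [0.43506234 0.03459212 0.134     ]
slide [ 0.65320994 -0.04319012  0.167     ] [ 0.66698607 -0.05818743  0.167     ]
slide2 [0.68403356 0.29743961 0.167     ]
[[25 20 19 ... 19 18 18]
 [17 26 21 ... 22 22 17]
 [18 22 18 ... 11 17 17]
 ...
 [13 17 23 ... 12 19 17]
 [21 17 20 ... 15 19 15]
 [21 13 23 ... 15 22 17]]
```

Run:
```python
from h import *
np.set_printoptions(linewidth=250)
P=np.load('P.npy')
print((P[75:105,0:32,2]*1000).astype(int))
for lo,hi,a in((.12,.15,(75,105,0,32)),(.15,.2,(5,50,5,20)),(.15,.22,(0,55,20,40))):
    Q=P[a[0]:a[1],a[2]:a[3]].reshape(-1,3);m=(Q[:,2]>lo)&(Q[:,2]<hi);print(m.sum(),Q[m].mean(0),Q[m].min(0),Q[m].max(0))
```

```text
[[  19   10   12   15   22   19   17   18   23   16   23   15   21   20   13   17   20   17   17   22   17   15   16   21   20   13   16   19   19   18   16   20]
 [  21   21   19   14   20   16   19   22   17   15   16   19   21   19   17   12   16   16   16   16   20   20   17   20   18   19   16   18   21   18   19   13]
 [  16   23   17   21   21   20   19   17   20   21   18   15   14   24   14   20   13   15   18   13   18   20   19   18   17   16   21   16   24   13   22   19]
 [  17   18   23   16   20   20   19   18   23   21   14   22   15   21   13   22   15   17   15   18   15   21   19   14   16   21   18   19   24   21   18   22]
 [  18   23   16   19   19   16   19   17   18   21   16   17   17   23   19   16   15   19   19   18   15   21   16   21   22   17   22   17   21   18   17   13]
 [  22   20   13   17    9   22   16   16   22   16   17   17   27   27   26   25   29   28   35   27   21   13   23   14   13   18   17   16   19   22   16   17]
 [  16   21   24   19   19   17   21   14   15   23   31   24   35   35   32   35   29   31   31   25   32   25   19   21 
[... 3494 characters left out ...]
9   14   17   28   29   33   28   30   35   32   35   29   35   26   37   25   32   29   26   18   19   20   15   14   22   12   14]
 [  13   17   14   23   16   19   18   18   17   24   27   27   31   33   34   33   27   32   37   35   28   26   29   18   17   16   16   18   18   20   14   16]]
51 [0.4252012  0.03527549 0.13399032] [0.41381492 0.02476587 0.12853433] [0.43558816 0.04683011 0.13962158]
155 [0.64986254 0.03279652 0.16291945] [0.60193288 0.02630041 0.15400275] [0.69813453 0.03921774 0.16953835]<stdin>:6: RuntimeWarning: Mean of empty slice.
  ret = um.true_divide(
Traceback (most recent call last):
ValueError: zero-size array to reduction operation minimum which has no identity
```

View pics/topz.png

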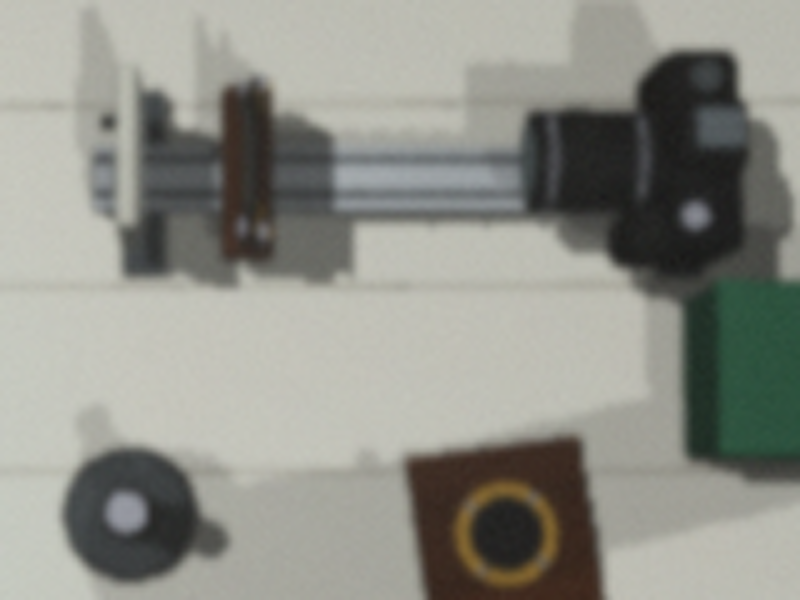

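View pics/sidez.png

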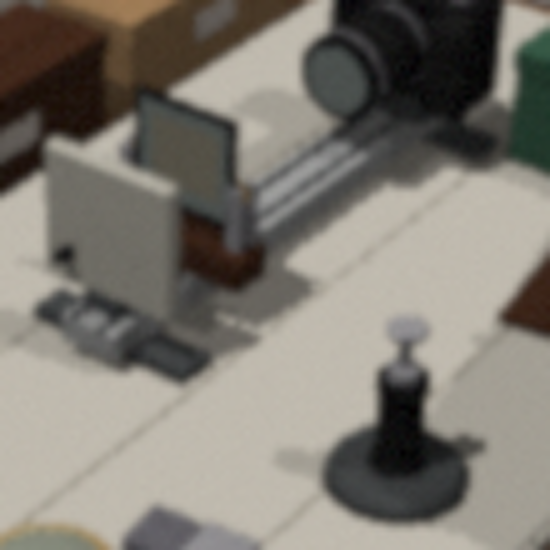

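Run:
```python
from h import *
s=get_state();M=R.from_rotvec(s['orientation']).as_matrix();print(M.round(3))
C=cam('top');S=cam('side')
print(calibration('wrist')['tool_from_camera'])
g=np.array([.65,-.046,0.28]);print(M.T@(g-s['tool_pos'])*1000)
print('slide mid',ptz(C,275.5,172,.167), 'thumb side',ptz(S,296.4,206,.134),ptz(C,250.1,242.6,.134))
for c in ((245.2-0,160.4),(261,166.6)): print('slide side corners',ptz(S,c[0]-2,c[1]-1,.167))
print([proj(S,(.65+a,-.046,.167)) for a in (-.041,0,.041)],[proj(C,(.65+a,-.046,.167)) for a in (-.041,0,.041)])
P=np.load('P.npy');Q=P[5:50,5:20].reshape(-1,3);m=(Q[:,2]>.15)&(Q[:,2]<.18);Q=Q[m]
print(np.polyfit(Q[:,0],Q[:,1],1))
```

```text
[[ 0.     0.291 -0.957]
 [-0.    -0.957 -0.291]
 [-1.     0.     0.   ]]
[[-6.09170484e-04 -2.53379008e-01  9.67366894e-01 -1.47449310e-01]
 [ 9.99999682e-01 -6.52763899e-04  4.58743857e-04  9.63712748e-04]
 [ 5.15226122e-04  9.67366865e-01  2.53379325e-01 -6.91829257e-02]
 [ 0.00000000e+00  0.00000000e+00  0.00000000e+00  1.00000000e+00]]
[ -43.44690257 -416.55679411 -608.39298349]
slide mid [ 0.64207322 -0.04680052  0.167     ] thumb side [0.42332876 0.03620228 0.134     ] [0.42436409 0.03386158 0.134     ]
slide side corners [ 0.6876391  -0.04448845  0.167     ]
slide side corners [ 0.62160746 -0.0436739   0.167     ]
[(np.float64(262.5355135222834), np.float64(166.51359236618262)), (np.float64(252.48546635912857), np.float64(162.6711424457603)), (np.float64(242.6820191013723), np.float64(158.92297544476037))] [(np.float64(275.3712675208006), np.float64(182.47004646369354)), (np.float64(275.21263750692225), np.float64(169.50405660555583)), (np.float64(275.0554311807099), np.float64(156.6544351406818))]
[-0.00327403  0.03492419]
```

Emit:
send_rows([
  {"dx":-25},
  {"dx":-20},
  {"dy":-20,"dz":-30},
  {"dy":-21,"dz":-31},
  {"dy":-21,"dz":-31},
  {"dy":-21,"dz":-31},
  {"dy":-21,"dz":-31},
  {"dy":-21,"dz":-31},
  {"dy":-21,"dz":-31},
  {"dy":-21,"dz":-31},
  {"dy":-21,"dz":-31},
  {"dy":-21,"dz":-31},
  {"dy":-21,"dz":-31},
  {"dy":-21,"dz":-31},
  {"dy":-21,"dz":-31},
], grip=1, force=30)

```text
invalid input at $.deltas[0]: expected keys dx, dy, dz, roll
```

Run:
```python
from h import *
s=get_state();print(s['tool_pos'],s['orientation'],s['force'],s['grip_width'],s['clock'])
C=cam('wrist');p,d=grab_frame('wrist');cv2.imwrite('pics/w1.png',p[:,:,::-1])
for t in ('slide_top','thumb_top','panel'):
    for r in pinpoint('wrist',t)[:2]:print(t,r)
print(proj(C,(.65,-.046,.167)),proj(C,(.65,.033,.163)))
```

```text
[ 0.18944379 -0.62181038  0.2366456 ] [ 2.06232687  0.30706116 -2.06235821] [-0.33625618  0.75775625 -0.17513858] 0.08711715350019668 0.9
(np.float64(-1599.6391284569613), np.float64(-2375.1828947162603)) (np.float64(-1997.5928712279601), np.float64(-2553.8631998347723))
```

View pics/w1.png

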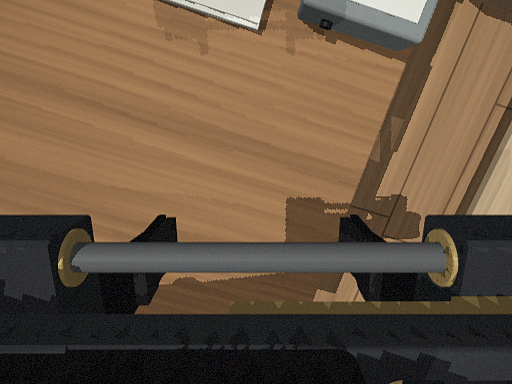

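All four keys are needed in every row. The picture still shows the start view (nothing moved).

Emit:
send_rows([
  {"dx":-25,"dy":0,"dz":0,"roll":0},
  {"dx":-20,"dy":0,"dz":0,"roll":0},
  {"dx":0,"dy":-20,"dz":-30,"roll":0},
  {"dx":0,"dy":-21,"dz":-31,"roll":0},
  {"dx":0,"dy":-21,"dz":-31,"roll":0},
  {"dx":0,"dy":-21,"dz":-31,"roll":0},
  {"dx":0,"dy":-21,"dz":-31,"roll":0},
  {"dx":0,"dy":-21,"dz":-31,"roll":0},
  {"dx":0,"dy":-21,"dz":-31,"roll":0},
  {"dx":0,"dy":-21,"dz":-31,"roll":0},
  {"dx":0,"dy":-21,"dz":-31,"roll":0},
  {"dx":0,"dy":-21,"dz":-31,"roll":0},
  {"dx":0,"dy":-21,"dz":-31,"roll":0},
  {"dx":0,"dy":-21,"dz":-31,"roll":0},
  {"dx":0,"dy":-21,"dz":-31,"roll":0},
  {"dx":0,"dy":0,"dz":0,"roll":0},
], grip=1, force=30)

```text
clock: 2.7
tool_pos: [0.4983, -0.2379, 0.2819]
orientation: [2.061, 0.32, -2.055]
force: [-0.5, 0.2, 1.2]
grip_width: 0.0003
```

Run:
```python
from h import *
s=get_state();print(s['tool_pos'],s['orientation'],s['force'],s['grip_width'],s['clock'])
C=cam('wrist');p,d=grab_frame('wrist');cv2.imwrite('pics/w2.png',p[:,:,::-1])
for t in ('slide_top','thumb_top','panel'):
    for r in pinpoint('wrist',t)[:2]:print(t,r)
print(proj(C,(.65,-.046,.167)),proj(C,(.65,.033,.163)))
```

```text
[ 0.49831009 -0.23794278  0.28190425] [ 2.06057773  0.3195103  -2.05464066] [-0.45228832  0.1593281   1.22521549] 0.000302025846705439 2.7
(np.float64(54.119278806289714), np.float64(-101.21849747071965)) (np.float64(-59.50976968597939), np.float64(-139.45056826140532))
```

View pics/w2.png

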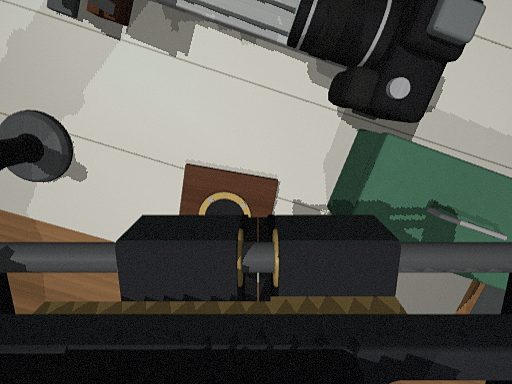

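Emit:
send_rows([
  {"dx":0,"dy":-20,"dz":-20,"roll":0},
  {"dx":0,"dy":-20,"dz":-20,"roll":0},
  {"dx":0,"dy":-20,"dz":-20,"roll":0},
  {"dx":0,"dy":-20,"dz":-20,"roll":0},
  {"dx":0,"dy":-20,"dz":-20,"roll":0},
  {"dx":0,"dy":-20,"dz":-20,"roll":0},
  {"dx":0,"dy":-20,"dz":-20,"roll":0},
  {"dx":0,"dy":0,"dz":0,"roll":0},
])

```text
clock: 3.7
tool_pos: [0.5887, -0.0663, 0.2815]
orientation: [2.062, 0.314, -2.06]
force: [-0.7, 0.1, 0.1]
grip_width: 0.0007
```

Run:
```python
from h import *
s=get_state();print(s['tool_pos'],s['orientation'],s['force'],s['grip_width'],s['clock'])
C=cam('wrist');p,d=grab_frame('wrist');cv2.imwrite('pics/w3.png',p[:,:,::-1])
for t in ('slide_top','thumb_top','panel'):
    for r in pinpoint('wrist',t)[:1]:print(t,r)
print(proj(C,(.65,-.046,.167)),proj(C,(.65,.033,.163)))
vv,uu=np.mgrid[0:384,0:512]
P=(np.stack([(uu-C[2])/C[1],(vv-C[3])/C[1],np.ones(uu.shape)],-1)*d[...,None])@C[0][:3,:3].T+C[0][:3,3]
m=(P[...,2]>.15)&(P[...,2]<.2)&(d>0)&(P[...,0]>.56)
Q=P[m]; 
for nm,k in (('slide',(abs(Q[:,1]+.046)<.03)),('panel',abs(Q[:,1]-.033)<.03)):
    q=Q[k];print(nm,len(q),np.percentile(q,[2,50,98],axis=0).round(4).tolist() if len(q) else '')
```

```text
[ 0.58865362 -0.06634862  0.28145904] [ 2.0619864   0.3138136  -2.06000959] [-0.70111145  0.13498499  0.13845068] 0.0006541966330228243 3.7
slide_top {'point': [258.6, 103.7], 'conf': 0.87}
thumb_top {'point': [117.6, 295.8], 'conf': 0.76}
panel {'point': [200.2, 84.4], 'conf': 0.71}
(np.float64(254.74949612975212), np.float64(106.90292623978567)) (np.float64(157.7180689510751), np.float64(75.99620664838746))
slide 585 [[0.6153, -0.0486, 0.1702], [0.6574, -0.0465, 0.1717], [0.6945, -0.0445, 0.1731]]
panel 3138 [[0.607, 0.0234, 0.1514], [0.6589, 0.0297, 0.1616], [0.7042, 0.0385, 0.1634]]
```

View pics/w3.png

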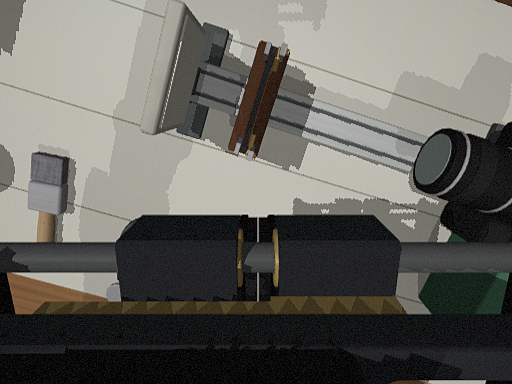

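Emit:
send_rows([
  {"dx":0,"dy":0,"dz":-34,"roll":0},
  {"dx":0,"dy":0,"dz":-33,"roll":0},
  {"dx":20,"dy":0,"dz":0,"roll":0},
  {"dx":30,"dy":0,"dz":0,"roll":0},
  {"dx":20,"dy":0,"dz":0,"roll":0},
  {"dx":10,"dy":0,"dz":0,"roll":0},
  {"dx":4,"dy":0,"dz":0,"roll":0},
  {"dx":0,"dy":0,"dz":0,"roll":0},
  {"dx":0,"dy":0,"dz":0,"roll":0},
])

```text
clock: 4.8
tool_pos: [0.6525, -0.0505, 0.1989]
orientation: [2.065, 0.306, -2.06]
force: [-0.6, 0.2, -0.2]
grip_width: 0.0005
```

Emit:
send_rows([
  {"dx":3,"dy":-4,"dz":-1,"roll":0},
  {"dx":3,"dy":0,"dz":0,"roll":0},
  {"dx":3,"dy":0,"dz":0,"roll":0},
  {"dx":1,"dy":0,"dz":0,"roll":0},
  {"dx":1,"dy":0,"dz":0,"roll":0},
  {"dx":1,"dy":0,"dz":0,"roll":0},
  {"dx":1,"dy":0,"dz":0,"roll":0},
  {"dx":1,"dy":0,"dz":0,"roll":0},
  {"dx":1,"dy":0,"dz":0,"roll":0},
])

```text
clock: 5.7
tool_pos: [0.6515, -0.046, 0.1835]
orientation: [2.062, 0.307, -2.062]
force: [-2.6, 0.6, 5.1]
grip_width: 0.0005
```

Emit:
send_rows([
  {"dx":1,"dy":0,"dz":0,"roll":0},
  {"dx":1,"dy":0,"dz":0,"roll":0},
  {"dx":1,"dy":0,"dz":0,"roll":0},
  {"dx":1,"dy":0,"dz":0,"roll":0},
  {"dx":1,"dy":0,"dz":0,"roll":0},
  {"dx":1,"dy":0,"dz":0,"roll":0},
  {"dx":1,"dy":0,"dz":0,"roll":0},
  {"dx":1,"dy":0,"dz":0,"roll":0},
  {"dx":1,"dy":0,"dz":0,"roll":0},
  {"dx":1,"dy":0,"dz":0,"roll":0},
])

```text
clock: 6.7
tool_pos: [0.6515, -0.046, 0.1735]
orientation: [2.062, 0.307, -2.062]
force: [-3.6, -0.2, 5.7]
grip_width: 0.0002
```

Emit:
send_rows([
  {"dx":1,"dy":0,"dz":0,"roll":0},
  {"dx":1,"dy":0,"dz":0,"roll":0},
  {"dx":0.5,"dy":0,"dz":0,"roll":0},
  {"dx":0.5,"dy":0,"dz":0,"roll":0},
])

```text
clock: 7.1
tool_pos: [0.6516, -0.046, 0.1705]
orientation: [2.062, 0.307, -2.062]
force: [-2.4, 1.1, 5.9]
grip_width: 0.0005
```

Emit:
send_rows([
  {"dx":0.5,"dy":0,"dz":0,"roll":0},
  {"dx":0.5,"dy":0,"dz":0,"roll":0},
])

```text
clock: 7.3
tool_pos: [0.6515, -0.0461, 0.1695]
orientation: [2.062, 0.307, -2.062]
force: [-2.7, 0.1, 5.9]
grip_width: 0.0007
```

Emit:
send_rows([
  {"dx":0.5,"dy":0,"dz":0,"roll":0},
])

```text
clock: 7.4
tool_pos: [0.6516, -0.046, 0.1691]
orientation: [2.062, 0.307, -2.062]
force: [-3.8, 0.0, 4.8]
grip_width: 0.0006
```

Emit:
send_rows([
  {"dx":0.4,"dy":0,"dz":0,"roll":0},
])

```text
clock: 7.5
tool_pos: [0.6516, -0.046, 0.1689]
orientation: [2.062, 0.307, -2.062]
force: [-3.7, -1.1, 7.1]
grip_width: 0.0004
```

Emit:
send_rows([
  {"dx":0.4,"dy":0,"dz":0,"roll":0},
])

```text
clock: 7.6
tool_pos: [0.6516, -0.046, 0.1689]
orientation: [2.062, 0.307, -2.062]
force: [-4.1, 0.5, 9.4]
grip_width: 0.0005
```

Emit:
send_rows([
  {"dx":0.3,"dy":0,"dz":0,"roll":0},
  {"dx":0,"dy":0,"dz":0,"roll":0},
  {"dx":0,"dy":0,"dz":0,"roll":0},
])

```text
clock: 7.9
tool_pos: [0.6516, -0.046, 0.1688]
orientation: [2.062, 0.306, -2.062]
force: [-5.1, -1.2, 8.8]
grip_width: 0.0004
```

Emit:
send_rows([
  {"dx":-1,"dy":0,"dz":0,"roll":0},
  {"dx":-2,"dy":0,"dz":0,"roll":0},
  {"dx":-10,"dy":0,"dz":0,"roll":0},
  {"dx":-25,"dy":0,"dz":0,"roll":0},
  {"dx":-32,"dy":0,"dz":0,"roll":0},
  {"dx":0,"dy":-15,"dz":20,"roll":0},
  {"dx":0,"dy":-20,"dz":26,"roll":0},
  {"dx":0,"dy":-20,"dz":26,"roll":0},
  {"dx":0,"dy":-20,"dz":26,"roll":0},
  {"dx":0,"dy":-20,"dz":26,"roll":0},
  {"dx":0,"dy":-20,"dz":26,"roll":0},
  {"dx":0,"dy":-17,"dz":24,"roll":0},
  {"dx":0,"dy":-10,"dz":15,"roll":0},
  {"dx":0,"dy":0,"dz":0,"roll":0},
  {"dx":0,"dy":0,"dz":0,"roll":0},
])

```text
clock: 9.4
tool_pos: [0.4302, 0.0346, 0.2377]
orientation: [2.064, 0.306, -2.06]
force: [0.8, -0.5, 0.7]
grip_width: 0.0006
```

Run:
```python
from h import *
s=get_state();print(s['tool_pos'],s['joint_pos'].round(3),R.from_rotvec(s['orientation']).as_matrix().round(3),s['force'],s['clock'])
C=cam('top');S=cam('side')
p,d=grab_frame('top');cv2.imwrite('pics/t4.png',p[:,:,::-1])
p,d=grab_frame('side');cv2.imwrite('pics/s4.png',cv2.resize(p[120:260,180:360,::-1],None,fx=4,fy=4,interpolation=2))
```

```text
[0.43018293 0.03457955 0.23765175] [ 0.545 -0.154 -0.616  1.935 -0.09   1.332 -1.319] [[ 0.002  0.292 -0.957]
 [-0.001 -0.957 -0.292]
 [-1.     0.002 -0.002]] [ 0.84026537 -0.52917179  0.65009767] 9.4
```

View pics/s4.png

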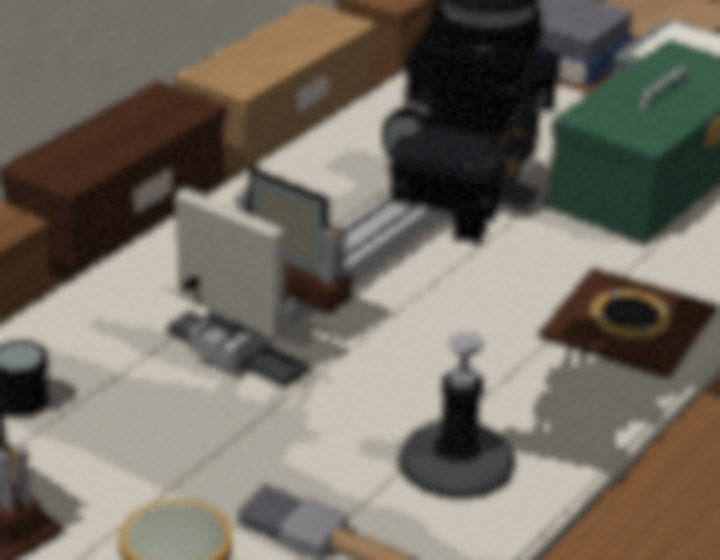

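Emit:
send_rows([
  {"dx":20,"dy":0,"dz":2,"roll":0},
  {"dx":30,"dy":0,"dz":0,"roll":0},
  {"dx":20,"dy":0,"dz":0,"roll":0},
  {"dx":9,"dy":0,"dz":0,"roll":0},
  {"dx":4,"dy":0,"dz":0,"roll":0},
  {"dx":0,"dy":0,"dz":0,"roll":0},
  {"dx":0,"dy":0,"dz":0,"roll":0},
])

```text
clock: 10.2
tool_pos: [0.4285, 0.0342, 0.1548]
orientation: [2.064, 0.307, -2.061]
force: [0.0, -0.1, -1.1]
grip_width: 0.0007
```

Emit:
send_rows([
  {"dx":2,"dy":0,"dz":0,"roll":0},
  {"dx":2,"dy":0,"dz":0,"roll":0},
  {"dx":1,"dy":0,"dz":0,"roll":0},
  {"dx":1,"dy":0,"dz":0,"roll":0},
  {"dx":1,"dy":0,"dz":0,"roll":0},
  {"dx":1,"dy":0,"dz":0,"roll":0},
  {"dx":1,"dy":0,"dz":0,"roll":0},
])

```text
clock: 10.9
tool_pos: [0.4277, 0.0341, 0.145]
orientation: [2.062, 0.307, -2.062]
force: [0.0, 0.2, 1.0]
grip_width: 0.0005
```

Emit:
send_rows([
  {"dx":0.7,"dy":0,"dz":0,"roll":0},
  {"dx":0.3,"dy":0,"dz":0,"roll":0},
])

```text
clock: 11.1
tool_pos: [0.4277, 0.0341, 0.1439]
orientation: [2.062, 0.307, -2.062]
force: [-0.7, -0.2, 2.1]
grip_width: 0.0004
```

Emit:
send_rows([
  {"dx":0.5,"dy":0,"dz":0,"roll":0},
])

```text
clock: 11.2
tool_pos: [0.4276, 0.034, 0.1435]
orientation: [2.062, 0.307, -2.062]
force: [-0.3, -1.2, 1.6]
grip_width: 0.0003
```

Emit:
send_rows([
  {"dx":0.5,"dy":0,"dz":0,"roll":0},
])

```text
clock: 11.3
tool_pos: [0.4277, 0.0341, 0.1429]
orientation: [2.062, 0.307, -2.062]
force: [-0.3, 0.5, 2.2]
grip_width: 0.0004
```

Emit:
send_rows([
  {"dx":0.5,"dy":0,"dz":0,"roll":0},
])

```text
clock: 11.4
tool_pos: [0.4277, 0.0341, 0.1424]
orientation: [2.062, 0.307, -2.062]
force: [0.7, 0.5, 2.3]
grip_width: 0.0006
```

Emit:
send_rows([
  {"dx":0.5,"dy":0,"dz":0,"roll":0},
])

```text
clock: 11.5
tool_pos: [0.4276, 0.0341, 0.1419]
orientation: [2.062, 0.307, -2.062]
force: [0.1, -0.5, 2.7]
grip_width: 0.0005
```

Emit:
send_rows([
  {"dx":0.5,"dy":0,"dz":0,"roll":0},
])

```text
clock: 11.6
tool_pos: [0.4277, 0.0341, 0.1415]
orientation: [2.063, 0.307, -2.062]
force: [-0.7, 0.1, 3.9]
grip_width: 0.0005
```

Emit:
send_rows([
  {"dx":0.5,"dy":0,"dz":0,"roll":0},
])

```text
clock: 11.7
tool_pos: [0.4277, 0.0341, 0.1412]
orientation: [2.062, 0.307, -2.062]
force: [-1.5, -0.5, 6.3]
grip_width: -0.0
```

Emit:
send_rows([
  {"dx":0.4,"dy":0,"dz":0,"roll":0},
])

```text
clock: 11.8
tool_pos: [0.4277, 0.0341, 0.1411]
orientation: [2.062, 0.307, -2.062]
force: [-2.9, -0.8, 8.5]
grip_width: 0.0003
```

Emit:
send_rows([
  {"dx":-0.4,"dy":0,"dz":0,"roll":0},
  {"dx":0,"dy":0,"dz":0,"roll":0},
  {"dx":0,"dy":0,"dz":0,"roll":0},
])

```text
clock: 12.1
tool_pos: [0.4277, 0.0341, 0.1412]
orientation: [2.062, 0.307, -2.062]
force: [-0.4, -0.8, 6.1]
grip_width: 0.0005
```

Emit:
send_rows([
  {"dx":0,"dy":0,"dz":0,"roll":0},
  {"dx":0,"dy":0,"dz":0,"roll":0},
  {"dx":0,"dy":0,"dz":0,"roll":0},
  {"dx":0,"dy":0,"dz":0,"roll":0},
  {"dx":0,"dy":0,"dz":0,"roll":0},
])

```text
clock: 12.6
tool_pos: [0.4277, 0.0341, 0.1412]
orientation: [2.062, 0.307, -2.062]
force: [-1.6, -0.2, 5.7]
grip_width: 0.0005
```

Emit:
send_rows([
  {"dx":0,"dy":0,"dz":0,"roll":0},
  {"dx":0,"dy":0,"dz":0,"roll":0},
  {"dx":0,"dy":0,"dz":0,"roll":0},
  {"dx":0,"dy":0,"dz":0,"roll":0},
])

```text
clock: 13.0
tool_pos: [0.4277, 0.0341, 0.1412]
orientation: [2.062, 0.307, -2.062]
force: [-1.3, -0.6, 5.4]
grip_width: 0.0002
```

Emit:
send_rows([
  {"dx":1,"dy":0,"dz":0,"roll":0},
  {"dx":1,"dy":0,"dz":0,"roll":0},
  {"dx":1,"dy":0,"dz":0,"roll":0},
  {"dx":1,"dy":0,"dz":0,"roll":0},
])

```text
clock: 13.4
tool_pos: [0.4278, 0.0341, 0.138]
orientation: [2.062, 0.307, -2.062]
force: [-3.2, -0.1, 12.6]
grip_width: 0.0004
```

Emit:
send_rows([
  {"dx":0.7,"dy":0,"dz":0,"roll":0},
  {"dx":0.7,"dy":0,"dz":0,"roll":0},
])

```text
clock: 13.6
tool_pos: [0.4278, 0.0341, 0.1368]
orientation: [2.062, 0.307, -2.062]
force: [-4.9, -0.5, 13.6]
grip_width: 0.0003
```

Emit:
send_rows([
  {"dx":0.5,"dy":0,"dz":0,"roll":0},
])

```text
clock: 13.7
tool_pos: [0.4278, 0.0341, 0.1363]
orientation: [2.062, 0.307, -2.062]
force: [-4.2, -0.5, 13.8]
grip_width: 0.0003
```

Emit:
send_rows([
  {"dx":0.5,"dy":0,"dz":0,"roll":0},
])

```text
clock: 13.8
tool_pos: [0.4279, 0.0341, 0.1359]
orientation: [2.062, 0.307, -2.062]
force: [-5.3, -0.1, 14.8]
grip_width: 0.0004
```

Emit:
send_rows([
  {"dx":0.3,"dy":0,"dz":0,"roll":0},
])

```text
clock: 13.9
tool_pos: [0.4279, 0.0341, 0.1357]
orientation: [2.062, 0.306, -2.062]
force: [-5.8, -1.0, 15.4]
grip_width: 0.0003
```

Emit:
send_rows([
  {"dx":0.3,"dy":0,"dz":0,"roll":0},
])

```text
clock: 14.0
tool_pos: [0.4279, 0.0341, 0.1357]
orientation: [2.062, 0.306, -2.062]
force: [-5.5, -0.2, 17.2]
grip_width: 0.0005
```

Emit:
send_rows([
  {"dx":0.1,"dy":0,"dz":0,"roll":0},
  {"dx":0,"dy":0,"dz":0,"roll":0},
  {"dx":0,"dy":0,"dz":0,"roll":0},
  {"dx":0,"dy":0,"dz":0,"roll":0},
  {"dx":0,"dy":0,"dz":0,"roll":0},
])

```text
clock: 14.5
tool_pos: [0.4279, 0.0342, 0.1357]
orientation: [2.062, 0.306, -2.062]
force: [-5.7, 0.1, 17.6]
grip_width: 0.0002
```

Emit:
send_rows([
  {"dx":-0.5,"dy":0,"dz":0,"roll":0},
  {"dx":-1,"dy":0,"dz":0,"roll":0},
  {"dx":-1,"dy":0,"dz":0,"roll":0},
  {"dx":-1,"dy":0,"dz":0,"roll":0},
  {"dx":-1,"dy":0,"dz":0,"roll":0},
  {"dx":-1,"dy":0,"dz":0,"roll":0},
  {"dx":-1,"dy":0,"dz":0,"roll":0},
  {"dx":-1,"dy":0,"dz":0,"roll":0},
  {"dx":-1,"dy":0,"dz":0,"roll":0},
  {"dx":-1,"dy":0,"dz":0,"roll":0},
  {"dx":-1,"dy":0,"dz":0,"roll":0},
  {"dx":-1,"dy":0,"dz":0,"roll":0},
  {"dx":-1,"dy":0,"dz":0,"roll":0},
  {"dx":-1,"dy":0,"dz":0,"roll":0},
  {"dx":-1,"dy":0,"dz":0,"roll":0},
  {"dx":-1,"dy":0,"dz":0,"roll":0},
  {"dx":-1,"dy":0,"dz":0,"roll":0},
  {"dx":-1,"dy":0,"dz":0,"roll":0},
  {"dx":-1,"dy":0,"dz":0,"roll":0},
  {"dx":-1,"dy":0,"dz":0,"roll":0},
])

```text
clock: 16.5
tool_pos: [0.4275, 0.0341, 0.1533]
orientation: [2.062, 0.307, -2.063]
force: [0.2, -0.8, 0.8]
grip_width: 0.0006
```

Emit:
send_rows([
  {"dx":-2,"dy":0,"dz":0,"roll":0},
  {"dx":-5,"dy":0,"dz":0,"roll":0},
  {"dx":-15,"dy":0,"dz":0,"roll":0},
  {"dx":-20,"dy":0,"dz":0,"roll":0},
  {"dx":-20,"dy":0,"dz":0,"roll":0},
  {"dx":-10,"dy":0,"dz":0,"roll":0},
  {"dx":0,"dy":0,"dz":0,"roll":0},
  {"dx":0,"dy":0,"dz":0,"roll":0},
])

```text
clock: 17.3
tool_pos: [0.4273, 0.034, 0.2248]
orientation: [2.062, 0.307, -2.063]
force: [1.5, 0.9, -0.2]
grip_width: 0.0002
```

Run:
```python
from h import *
s=get_state();print(s['tool_pos'],s['force'],s['clock'])
p,d=grab_frame('side');cv2.imwrite('pics/s5.png',cv2.resize(p[120:260,180:360,::-1],None,fx=4,fy=4,interpolation=2))
C=cam('wrist');p,d=grab_frame('wrist');cv2.imwrite('pics/w5.png',p[:,:,::-1])
```

```text
[0.42730495 0.03402774 0.22482002] [ 1.45168526  0.89138831 -0.15579273] 17.3
```

View pics/s5.png

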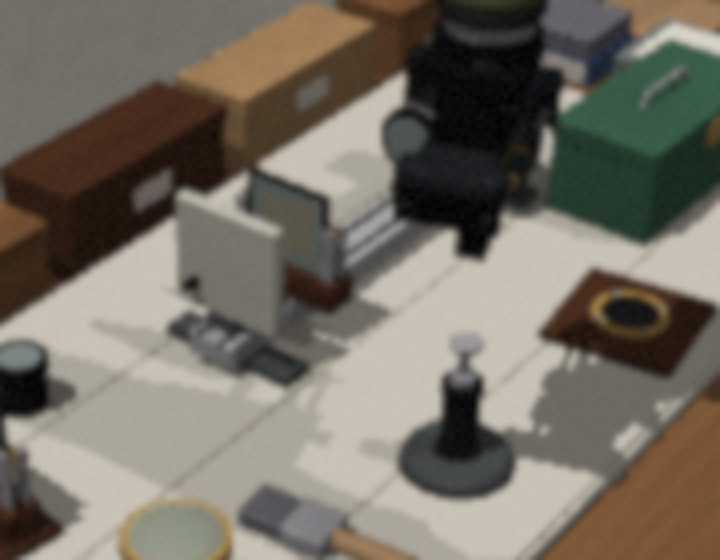

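The side view shows the thumb-piece back at its rest height (465, 345) and the slide still low behind the panel (288, 210). The tool is clear of everything.

```bash
python3 -c "
from rig import *
print(close_job())"
```

```text
the job is handed in; nothing more can be done
None
```

The job is done and handed in at about 17.4 s on the robot's clock, with no verdict reported.

- **Slide:** I pushed it down about 17 mm with the closed fingertips, against roughly 5–6 N of clip drag. It met the ledge with the fingertips at about 154.9 mm, against 154.5 mm nominal, and I held it there at about 9 N.
- **First stop:** the plunger met it about 7 mm down. The force briefly read 8.5 N, so I backed off slightly and held 5.4–6.1 N for just over a second.
- **Second stop:** I pressed on to about 12 mm down, where it stopped moving, and held 17–17.6 N for about 0.5 s.
- **Release:** I let the plunger rise at about 10 mm/s, with the fingers following it up, then lifted clear.

**Last checks:** the side view showed the thumb-piece at its rest height and the slide in its lowered place. The objects visible around them had not moved, and the tool was well clear. I did not look at slide2, the shade or the brush handle closely after the moves. The force reading in free air wandered by about 1–1.7 N, so the forces above are good only to about that. Apart from one move call refused for missing keys, nothing failed or disagreed.

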